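# Swap the two mugs between coaster and mug stand

### The job

I want my coffee in the tall mug: take it off the mug stand and stand it upright and gently on the cork coaster, wholly on it, and hang the short mug that is there now by its handle on an arm of the stand. Leave the drink can and the pen cup where they are.

Things in the scene. Friction and masses are not known exactly. Their poses are not given: they have to be found in the camera images.
- short_mug: Short white straight-sided mug, 64 mm across, 82 mm tall, wall 4 mm, 0.22 kg, standing on the coaster. Origin: centre of its underside, z up through the mouth. D handle towards its +x: round bar 9 mm thick in the x-z plane, outer edge 67.5 mm from the mug's axis, from z = 8 to 75 mm. The hole runs along y.
- short_hole (a point): Centre of the short mug's handle hole, (45, 0, 41.5) mm in the mug's frame. The hole is 26 mm in x (from the mug's side at 32 to the bar at 58.5 mm) by 48 mm in z, corners rounded.
- tall_mug: Tall white straight-sided mug, 64 mm across, 112 mm tall, wall 4 mm, 0.28 kg. At the start it hangs by its handle on the stand's left arm, its handle uppermost and its top leaning about 47 degrees to the -x side of the stand. Frame as for the short mug; D handle towards +x, bar 9 mm, outer edge 67.5 mm from the axis, z = 22 to 104 mm.
- tall_hole (a point): Centre of the tall mug's handle hole, (45, 0, 63) mm in that mug's frame. The hole is 26 mm in x (32 to 58.5 mm) by 63 mm in z and runs along the mug's y.
- stand: Mug stand, fixed to the desk: round wooden foot 150 mm across and 18 mm high, upright wooden post 18 mm thick with a ball on top, 343 mm tall; a collar 25 mm thick at z = 172 to 202 mm carries two bent steel arms, to +y (left) and -y (right) of its frame. Origin: centre of its underside, z up.
- left_arm: Steel arm of the stand on its +y side, a rod 9 mm thick. Origin on the post's axis 187 mm above the desk; its x runs along the arm outwards and rises 12 degrees. Straight to x = 112 mm, then turned up to a 14 mm ball at x = 125, z = 13 mm. The tall mug hangs here at x of about 80 mm.
- right_arm: The same arm on the stand's -y side (frame likewise: x outwards along the rod, rising 12 degrees). Free at the start.
- coaster: Round flat cork coaster, 108 mm across, 6 mm thick, fixed to the desk; the short mug stands on it at the start. Origin: centre of its underside. The room's wall stands behind it on the right, from about (0.38, -0.48) to (0.60, -0.35) m in the plan.
- drink_can: Bystander: upright drink can, 66 mm across, 115 mm tall, beyond the coaster. Origin at its foot.
- pen_cup: Bystander: grey cup with pens, 82 mm across, 158 mm tall with the pens, beyond the stand. Origin at its foot.
- scanner_on_stand: Bystander, fixed: black hand scanner on a stand between coaster and mug stand, always in the same place. It fills about x 0.33 to 0.54, y -0.155 to 0.04 (base plate 12 mm high), up to z = 0.29; its head is over x 0.36 to 0.51, y -0.13 to 0.01 and its tail, z 0.13 to 0.215, reaches x 0.54, y -0.155.

How it is judged (in metres and radians):
At the end, for the whole second after the job is handed in: The short mug hangs still on an arm of the stand, the arm's rod through its handle hole between post and tip; the tall mug stands upright (within 6 degrees) and still on the coaster, its middle within 20 mm of the coaster's middle (((x of short_hole in the frame of left_arm between 0.03 and 0.12 m and y of short_hole in the frame of left_arm between -0.025 and 0.025 m and z of short_hole in the frame of left_arm between -0.036 and -0.002 m) or (x of short_hole in the frame of right_arm between 0.03 and 0.12 m and y of short_hole in the frame of right_arm between -0.025 and 0.025 m and z of short_hole in the frame of right_arm between -0.036 and -0.002 m)) and contact force between short_mug and stand above 0.8 N and linear speed of short_mug below 0.05 m/s and horizontal distance between tall_mug and coaster below 0.02 m and angle between tall_mug's own z axis and vertical below 0.1 rad and height (world z) of tall_mug below 0.012 m and linear speed of tall_mug below 0.03 m/s); the robot touches nothing.
It fails at once if the drink can or the pen cup is pushed more than 20 mm (distance of any of drink_can, pen_cup from where it was at the start of the episode above 0.02 m).
It fails at once if the tall mug is banged down on the coaster (over 45 N) (contact force between tall_mug and coaster above 45 N).
It also fails if it takes over 72 s, if anything falls off the work surface, if the arm or the gripper's body presses on something with over 40 N, if the wrist force passes 120 N, or if a joint passes its speed limit or range.

### The arm

A 6-joint arm with a two-finger parallel gripper is mounted at the origin on the work surface; the furniture and walls round the work are solid. World frame = base frame: x ahead of the robot, y to its left, z up, the work surface at z = 0. Lengths are in m, angles in degrees, forces in N, time in s.
With the tool pointing down it reaches from about 0.3 to 0.75 m from the base axis. Payload 8.5 kg.
Tool frame: the origin (TCP) lies midway between the tips of the shut fingers; the grasp point (between the pads) lies 19 mm behind it; z points along the fingers, y is the line along which they close (so a half turn about z gives the same grasp; the last joint's range is limited). The gripper opens to 85 mm and grips with 20 to 120 N. Pads are 22 mm wide; open, the fingers measure 114 mm over their backs; the gripper's body (76 mm by 85 mm) begins 54 mm behind the grasp point. The pads swing forward as they close: fully open they stand 13 mm farther back than shut.
Start: joints at [53.268, 21.807, 74.336, -0, 83.858, -12.336], TCP at [0.227, 0.501, 0.231] pointing down, gripper open.
Joint ranges: [-178.18, 178.18], [-50.72, 133.34], [12.68, 142.11], [-81.47, 261.47], [9.98, 163.14], [-165.26, 165.26]. Speed limits (degrees/s): [136.94, 136.94, 180, 180, 180, 180].

### API

Orientations are given as a 3x3 rotation matrix whose columns are the frame's x, y, z axes.
In Python, from rig import observe, optics, order, spotter gives the robot as it stands.
- The arm moves only by the tool move_arm, never from a script. Its argument "series" is text: rows parted by semicolons, each of 5 numbers parted by spaces: the shift along the tool's x, y, z in cm, then the turn about the tool's z in degrees, then the opening, from -1 (shut) to 1 (fully open). A call has 1 to 8 rows; each row is the pose to reach, as a shift and turn from the pose commanded when the call began, along the tool's axes at that moment; what a row does not reach only later rows make up. A row lasts 1/8 s, in which the tool goes at most 62.5 mm and 10.7 degrees, less where a joint would pass 70% of its speed; a pose out of reach is approached as far as the arm can. A call with a gripper value outside its range is refused whole. The fingers move at their own pace and stop on an object; "force" is the grip in N (left out, the last holds). Time passes only in rows, so rows that repeat a pose let the fingers close. It gives the time, the measured TCP pose, the force, the opening and the grip force at its end, in the units of the state.
- observe(): the state, without advancing time (a new reading comes with each control period).
- optics.get_image(name): name is "side" or "top"; returns a dict with "pixels" (480x640x3 uint8, blue, green, red), "camera_matrix" (3x3 intrinsics, pixels), "dist" ([k1, k2, p1, p2, k3] as OpenCV has them; the pictures are not rectified), "rvec" (rotation vector, rad) and "tvec" (3), from world to camera coordinates, as OpenCV has them. Camera axes: x right, y down, z forward; pixel columns grow to the right and rows downward; lengths in m; the calibration is good to about 2 mm. A picture is of the moment at which its call begins. There is no depth.
- order.close_job(): hands the job in; it is judged then, once.
Trained networks look in the newest picture that a camera, given by its name, has taken for a name from the list of things; names that differ only in an ending like _2 or _b are one class to them, and where a whole thing is asked for, a point or a joint stands for the part that bears it (a point fixed in the world has none). Each returns a list of dicts, best first, with "score" (0 to 1); they miss things now and then, are a little off and sometimes report something else, mostly with a low value. They report only what shows in the picture. A call takes as long as a camera call.
- spotter.find_in(thing, camera): "point" ([x, y, z] in m, in world coordinates, good to about 4 mm: the middle of the surface that is visible of it).
- spotter.cut_out(thing, camera): "pixels" (480x640 bool, what is visible of it).
- spotter.mark_of(thing, camera): "point" ([x, y, z] in m, in world coordinates, good to about 4 mm: a listed point, or the origin of a listed thing).
The state is a dict: "time_s": time; "q": joint angles; "qvel": joint speeds; "joint_efforts": joint torques, N m; "position": TCP position; "tool_rot": TCP orientation; "ft_force": force on the tool from outside, world axes, zero at the start; "wrist_torque": the same for the moment, N m; "grip_width": finger opening in m; "gripper_force": force on a finger pad.
Only numpy, scipy, OpenCV 4.12 (cv2) and the standard library are available. Lean on these libraries where they do the work, as an engineer would, in place of code of your own. Each camera call takes 0.05 s, during which the arm holds its last target. There are 200 camera calls.

## Working session

There is one attempt and no reset: what is moved stays moved. The work goes in short steps, Python scripts to look and compute and a tool call to move; the robot and the scene stay as the last step left them, time stands still between calls to the robot, and variables do not carry over. Pictures are saved under pics/ and viewed, at most 10 in all, crops included, and the job is handed in when it is done.

Besides the shell and the picture viewer there is one more tool, called after "Request:" as name(argument=value, ...) on one line, values as JSON. move_arm: Moves the arm, as the interface text tells. Its arguments: {"type":"object","properties":{"series":{"type":"string"},"force":{"type":"number"}},"required":["series"]}

```bash
ls; mkdir -p pics; python3 - <<'E'
from rig import observe, optics, order, spotter
import cv2,numpy as np
for c in("side","top"):
    im=optics.get_image(c); cv2.imwrite(f"pics/a_{c}.png",im["pixels"])
    R=cv2.Rodrigues(np.array(im["rvec"]))[0]; print(c,"cam at",(-R.T@np.array(im["tvec"]).ravel()).round(3),"fwd",R[2].round(2))
    for t in "short_mug short_hole tall_mug tall_hole stand left_arm right_arm coaster drink_can pen_cup".split():
        r=spotter.mark_of(t,c)
        print(t,[(np.round(d["point"],3).tolist(),round(d["score"],2)) for d in r[:2]])
print(observe())
E
```

```text
pics
side cam at [0.526 1.455 0.672] fwd [-0.   -0.94 -0.35]
short_mug [([0.429, -0.285, 0.007], 0.72)]
short_hole [([0.473, -0.29, 0.046], 0.79)]
tall_mug [([0.524, 0.358, 0.102], 0.8), ([0.624, 0.379, 0.002], 0.42)]
tall_hole [([0.508, 0.348, 0.177], 0.71), ([0.428, -0.285, 0.009], 0.22)]
stand [([0.521, 0.271, 0.004], 0.8), ([0.427, -0.285, 0.013], 0.68)]
left_arm [([0.524, 0.263, 0.187], 0.64)]
right_arm [([0.522, 0.274, 0.185], 0.69)]
coaster [([0.415, -0.282, -0.002], 0.53)]
drink_can [([0.549, -0.235, -0.002], 0.95)]
pen_cup [([0.625, 0.381, 0.002], 0.9), ([0.525, 0.269, 0.004], 0.53)]
top cam at [0.401 0.078 1.252] fwd [ 0.1  0.  -1. ]
short_mug [([0.424, -0.282, 0.003], 0.7)]
short_hole [([0.47, -0.292, 0.043], 0.75), ([0.424, -0.285, 0.009], 0.65)]
tall_mug [([0.524, 0.357, 0.106], 0.86)]
tall_hole [([0.508, 0.346, 0.181], 0.85)]
stand [([0.524, 0.268, 0.002], 0.56)]
left_arm [([0.524, 0.266, 0.187], 0.78)]
right_arm [([0.519, 0.267, 0.188], 0.63)]
coaster [([0.414, -0.281, 0.002], 0.63)]
drink_can [([0.554, -0.236, 0.005], 0.76)]
pen_cup [([0.627, 0.379, -0.002], 0.61)]
{'time_s': 1.1, 'q': array([ 5.32687078e+01,  2.18064762e+01,  7.43340153e+01,  2.20238926e-03,
        8.38582157e+01, -1.23380388e+01]), 'qvel': array([ 0.00508784, -0.10421014, -0.03576165, -0.02104401, -0.0832071 ,
       -0.01975462]), 'joint_efforts': array([ 6.09561248e-04, -4.48336923e+01, -2.31462318e+01, -2.11470151e-04,
        5.18467969e-04, -2.04919354e-05]), 'position': array([0.22715723, 0.50089176, 0.2313342 ]), 'tool_rot': array([[-9.10730599e-01,  4.13000938e-01, -1.71355100e-05],
       [ 4.13000938e-01,  9.10730599e-01,  4.09406266e-05],
       [ 3.25143505e-05,  3.02088997e-05, -9.99999999e-01]]), 'ft_force': array([-0.46873749,  0.73815871,  0.58730396]), 'wrist_torque': array([0.01252719, 0.00769735, 0.00214292]), 'gripper_force': 0.0, 'grip_width': 0.08543308474381066}
```

View pics/a_side.png

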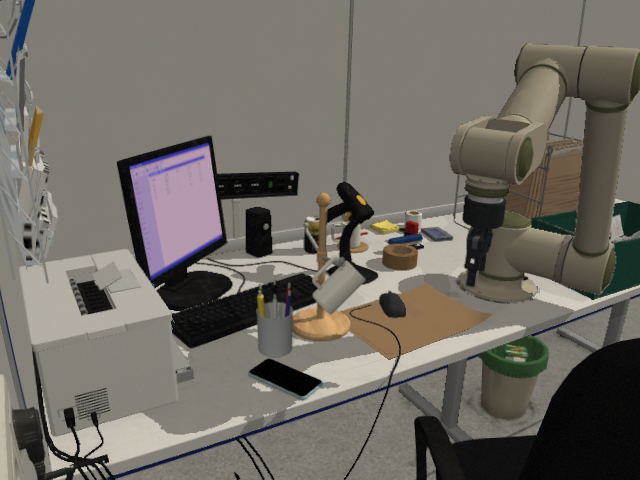

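View pics/a_top.png

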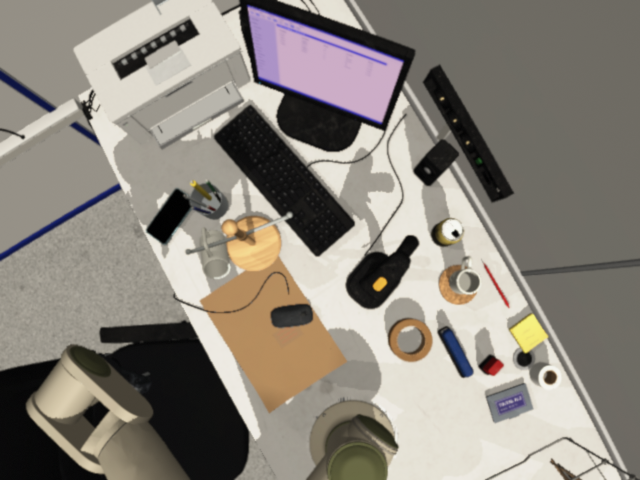

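The side view shows the stand at about (325,270) with the tall mug leaning towards the robot. The top view shows the stand rod from (190,252) to (290,215), and the short mug at (465,283) with its handle pointing up. Next I'll zoom in on the arms and the mug.

```bash
cat > h.py <<'E'
import cv2,numpy as np
from rig import observe, optics, order, spotter
def ray(im,uv,z):
    K=np.array(im["camera_matrix"]);R=cv2.Rodrigues(np.array(im["rvec"]))[0];t=np.array(im["tvec"]).ravel()
    n=cv2.undistortPoints(np.array([[uv]],float),K,np.array(im["dist"]))[0,0]
    d=R.T@np.array([n[0],n[1],1]);c=-R.T@t
    return c+d*(z-c[2])/d[2]
def proj(im,P):
    return cv2.projectPoints(np.array(P,float).reshape(-1,1,3),np.array(im["rvec"]),np.array(im["tvec"]),np.array(im["camera_matrix"]),np.array(im["dist"]))[0].reshape(-1,2)
E
python3 - <<'E'
from h import *
im=optics.get_image("top");p=im["pixels"]
a=cv2.resize(p[190:290,175:308],None,fx=6,fy=6,interpolation=cv2.INTER_CUBIC)
cv2.imwrite("pics/b1.png",a[:600,:800])
im2=optics.get_image("side");q=im2["pixels"]
b=cv2.resize(q[185:345,255:405],None,fx=3,fy=3,interpolation=cv2.INTER_CUBIC)
c=cv2.resize(p[250:310,435:500],None,fx=5,fy=5,interpolation=cv2.INTER_CUBIC)
o=np.zeros((480,775,3),np.uint8);o[:480,:450]=b;o[:300,450:775]=c
cv2.imwrite("pics/b2.png",o)
E
```

```text
(no output)
```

View pics/b1.png

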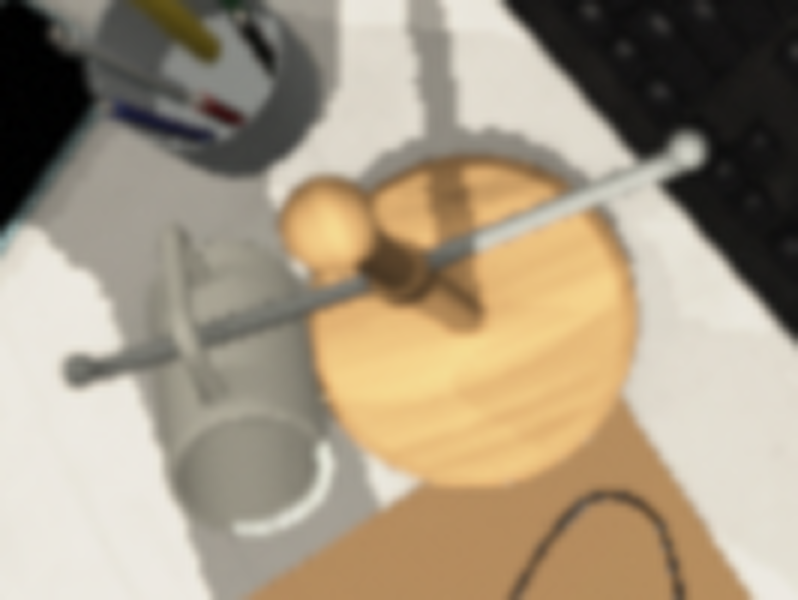

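View pics/b2.png

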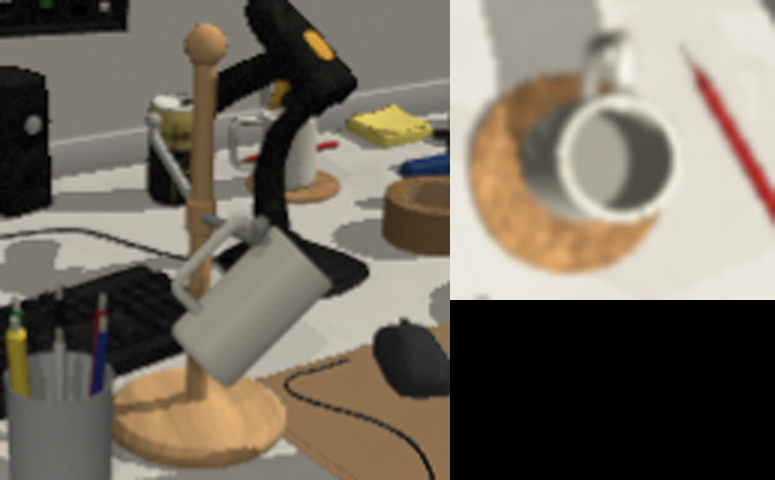

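The crops give these points in original top-view pixels:
- Arm balls: about (188,251.2) left and (289.1,214.6) right.
- Foot centre: about (253.6,243.3).
- Post ball: about (229.3,226.8).
- Short mug rim centre: about (467.7,281).
- Handle top: about (467,262).

```bash
python3 - <<'E'
from h import *
im=optics.get_image("top")
f=lambda x,y,x0,y0,s:((x+.5)/s-.5+x0,(y+.5)/s-.5+y0)
L=ray(im,f(80,369,175,190,6),.226);Rr=ray(im,f(687,150,175,190,6),.226)
print("L",L,"R",Rr,"mid",(L+Rr)/2,"dist",np.linalg.norm(L-Rr),"expect",2*(.125*np.cos(.2094)-.013*np.sin(.2094)))
d=L-Rr;print("yaw stand",np.degrees(np.arctan2(d[1],d[0]))-90)
print("foot",ray(im,f(474,322,175,190,6),.018),"ball",ray(im,f(328,223,175,190,6),.325))
print("rim",ray(im,f(616-450,157,435,250,5),.082),"coaster",ray(im,f(565-450,173,435,250,5),.006))
print("handle top",ray(im,f(611-450,50,435,250,5),.07))
for c in("top","side"):
  for t in("short_mug","short_hole","tall_mug","tall_hole","coaster"):
    r=[spotter.mark_of(t,c) for _ in range(3)]
    print(c,t,np.round(np.median([x[0]["point"] for x in r if x],axis=0),4))
  m=spotter.cut_out("coaster",c)
  if m: 
    ys,xs=np.nonzero(m[0]["pixels"]);print("coaster mask",xs.min(),xs.max(),ys.min(),ys.max())
    if c=="top":
      h=cv2.convexHull(np.stack([xs,ys],1).astype(np.int32));P=np.array([ray(im,tuple(p[0]),.006)[:2] for p in h])
      A=np.c_[2*P,np.ones(len(P))];s=np.linalg.lstsq(A,(P**2).sum(1),rcond=None)[0];print("circ",s[:2],np.sqrt(s[2]+s[0]**2+s[1]**2))
E
```

```text
L [0.48361268 0.3823609  0.226     ] R [0.56725812 0.15902249 0.226     ] mid [0.5254354  0.27069169 0.226     ] dist 0.23848815633957993 expect 0.23913425451369597
yaw stand 20.532095037403707
foot [0.52323628 0.26811814 0.018     ] ball [0.52553569 0.27078663 0.325     ]
rim [ 0.42770403 -0.28082459  0.082     ] coaster [ 0.42072472 -0.27620181  0.006     ]
handle top [ 0.48238623 -0.28268868  0.07      ]
top short_mug [ 0.4241 -0.2838  0.0061]
top short_hole [ 0.4701 -0.2912  0.0444]
top tall_mug [0.521  0.3549 0.1086]
top tall_hole [0.5096 0.3466 0.1824]
top coaster [ 0.416  -0.279   0.0028]
coaster mask 439 476 265 303
circ [ 0.42103192 -0.2780759 ] 0.05257982869542622
side short_mug [ 0.4274 -0.2857  0.0087]
side short_hole [ 0.4727 -0.2864  0.0461]
side tall_mug [0.5257 0.3607 0.0997]
side tall_hole [0.5064 0.3477 0.181 ]
side coaster [ 0.4179 -0.2833  0.0009]
```

Request:
move_arm(series="0 0 -6 -10 1; 0 0 -13 -20 1; -10 -12 -13 -20 1; -20 -25 -13 -20 1; -30 -38 -13 -20 1; -40 -50 -13 -20 1; -50.6 -63.1 -13 -20.4 1; -50.6 -63.1 -13 -20.4 1", force=30)

```text
time_s: 3.85
position: [0.3198, 0.1358, 0.3597]
tool_rot: [[-0.998, 0.069, 0.001], [0.069, 0.998, 0.0], [-0.001, 0.0, -1.0]]
ft_force: [0.0, -0.0, -0.6]
grip_width: 0.0849
gripper_force: 0.0
```

Request:
move_arm(series="-6 -20 0 0 1; -13.6 -41 0 0 1; -13.6 -41 0 0 1; -13.6 -41 0 0 1; -13.6 -41 0 0 1; -13.6 -41 0 0 1; -13.6 -41 0 0 1; -13.6 -41 0 0 1")

```text
time_s: 4.85
position: [0.4272, -0.284, 0.3577]
tool_rot: [[-0.997, 0.073, -0.002], [0.073, 0.997, 0.002], [0.002, 0.002, -1.0]]
ft_force: [-0.0, 0.3, -0.4]
grip_width: 0.0853
gripper_force: 0.0
```

```bash
python3 - <<'E'
from h import *
o=observe();print(o["position"],o["tool_rot"],o["q"])
for c in("top","side"):
  for t in("short_mug","short_hole"):
    r=[spotter.mark_of(t,c) for _ in range(3)]
    print(c,t,[np.round(x[0]["point"],4) for x in r if x])
E
```

```text
[ 0.42717336 -0.28400841  0.35772668] [[-0.9973143   0.07321487 -0.00193995]
 [ 0.07321166  0.99731502  0.00167725]
 [ 0.00205754  0.00153072 -0.99999671]] [-4.68518649e+01  1.46702456e+01  6.43758092e+01 -1.56663136e-02
  1.01100072e+02 -1.32656287e+02]
top short_mug [array([ 0.4241, -0.2838,  0.0061]), array([ 0.4241, -0.2838,  0.0061]), array([ 0.4241, -0.2838,  0.0061])]
top short_hole [array([ 0.4701, -0.2912,  0.0444]), array([ 0.4701, -0.2912,  0.0444]), array([ 0.4701, -0.2912,  0.0444])]
side short_mug [array([ 0.4274, -0.2857,  0.0087]), array([ 0.4274, -0.2857,  0.0087]), array([ 0.4274, -0.2857,  0.0087])]
side short_hole [array([ 0.4727, -0.2864,  0.0461]), array([ 0.4727, -0.2864,  0.0461]), array([ 0.4727, -0.2864,  0.0461])]
```

Request:
move_arm(series="0 0 6 0 1; 0 0 12 0 1; 0 0 18 0 1; 0 0 24 0 1; 0 0 29 0 1; 0 0 32.2 0 1; 0 0 32.2 0 1; 0 0 32.2 0 1")

```text
time_s: 6.45
position: [0.4276, -0.2814, 0.0387]
tool_rot: [[-0.998, 0.07, 0.001], [0.07, 0.998, -0.002], [-0.002, -0.001, -1.0]]
ft_force: [-0.1, 0.3, -0.6]
grip_width: 0.0858
gripper_force: 0.0
```

Request:
move_arm(series="0 0 0 0 0.3; 0 0 0 0 -1; 0 0 0 0 -1; 0 0 0 0 -1; 0 0 0 0 -1; 0 0 -2 0 -1; 0 0 -5 0 -1; 0 0 -5 0 -1", force=40)

```text
time_s: 7.45
position: [0.4277, -0.2815, 0.0893]
tool_rot: [[-0.998, 0.07, 0.003], [0.07, 0.998, -0.003], [-0.003, -0.003, -1.0]]
ft_force: [0.0, -0.4, -3.8]
grip_width: 0.062
gripper_force: 45.2
```

Request:
move_arm(series="0 0 -6 0 -1; 0 0 -12 0 -1; 0 0 -18 0 -1; 0 0 -24 0 -1; 0 0 -27 -5 -1; -2 8 -27 -14 -1; -4 14 -27 -24.7 -1; -6 20 -27 -24.7 -1")

```text
time_s: 8.45
position: [0.493, -0.1036, 0.3562]
tool_rot: [[-0.935, -0.355, -0.001], [-0.355, 0.935, 0.001], [0.001, 0.001, -1.0]]
ft_force: [1.1, -0.6, -2.0]
grip_width: 0.0619
gripper_force: 46.9
```

```bash
python3 - <<'E'
from h import *
o=observe();print(o["position"],o["tool_rot"][:,1],o["grip_width"],o["ft_force"],o["q"].round(1))
E
```

```text
[ 0.49302618 -0.10361005  0.3562319 ] [-0.35484608  0.93492403  0.00114987] 0.06186491833181435 [ 1.13311754 -0.5554741  -1.97802339] [ -25.4   13.6   66.     0.   100.4 -136.1]
```

Request:
move_arm(series="-4 6 0 0 -1; -8 12 0 0 -1; -10.2 15 0 0 -1; -10.2 15 0 0 -1; -10.2 15 0 0 -1")

```text
time_s: 9.07
position: [0.535, 0.0709, 0.3563]
tool_rot: [[-0.935, -0.354, -0.002], [-0.354, 0.935, -0.0], [0.002, 0.001, -1.0]]
ft_force: [-1.0, -0.9, -3.8]
grip_width: 0.0621
gripper_force: 46.9
```

```bash
python3 - <<'E'
from h import *
im={}
for c in("top","side"):
  im[c]=optics.get_image(c)
  for t in("short_mug","short_hole"):
    r=spotter.mark_of(t,c); print(c,t,[(np.round(x["point"],4),round(x["score"],2)) for x in r[:2]])
o=observe();p=o["position"];print(p,o["tool_rot"][:,1])
ct=proj(im["top"],[p]).astype(int)[0];cs=proj(im["side"],[p]).astype(int)[0];print(ct,cs)
g=lambda c,q:cv2.resize(im[c]["pixels"][max(q[1]-50,0):q[1]+50,q[0]-65:q[0]+65],None,fx=6 if c=="top" else 6,fy=6)
a=g("top",ct)[:,:];b=g("side",cs);n=400
out=np.hstack([cv2.resize(a,(400,308)),cv2.resize(b,(400,308))]);cv2.imwrite("pics/c.png",out)
E
```

```text
top short_mug []
top short_hole []
side short_mug [(array([0.535 , 0.0673, 0.3275]), 0.82)]
side short_hole [(array([0.5773, 0.0835, 0.3647]), 0.75), (array([ 6.229e-01,  3.781e-01, -2.000e-04]), 0.17)]
[0.53504266 0.07019687 0.35744759] [-3.52196417e-01  9.35926109e-01 -5.15759995e-05]
[329 220] [319 166]
```

View pics/c.png

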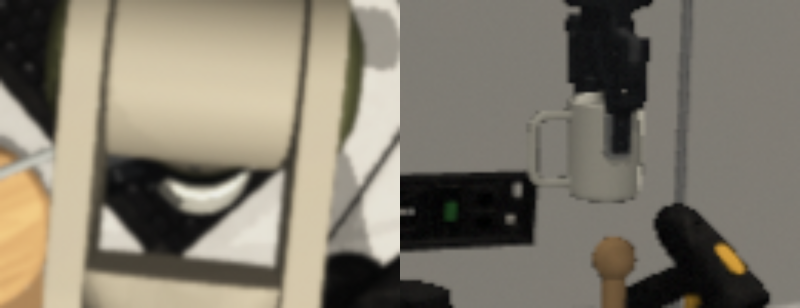

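The side crop shows the short mug held square, centred in the fingers, with its handle towards +x. I'll shift it onto the arm's line and go down to insertion height.

Request:
move_arm(series="-1.6 0 -0 0 -1; -1.6 0 5 0 -1; -1.6 0 10 0 -1; -1.6 0 14 0 -1; -1.6 0 15 0 -1; -1.6 0 15 0 -1")

```text
time_s: 10.12
position: [0.5505, 0.0764, 0.2082]
tool_rot: [[-0.936, -0.353, 0.001], [-0.353, 0.936, -0.0], [-0.001, -0.0, -1.0]]
ft_force: [0.3, -1.4, -1.2]
grip_width: 0.0625
gripper_force: 46.8
```

```bash
python3 - <<'E'
from h import *
im={}
S=np.array([.525,.2705]);u=np.array([.350,-.937]);xp=np.array([.937,.350])
for c in("top","side"):
  im[c]=optics.get_image(c)
  for t in("short_mug","short_hole"):
    r=spotter.mark_of(t,c)
    for x in r[:1]: P=np.array(x["point"]);print(c,t,P.round(4),round(x["score"],2),"s",(P[:2]-S)@u,"x'",(P[:2]-S)@xp)
o=observe();p=o["position"];print(p,o["tool_rot"][:,1],"s",(p[:2]-S)@u,"x'",(p[:2]-S)@xp)
q=proj(im["side"],[p]).astype(int)[0];
a=cv2.resize(im["side"]["pixels"][q[1]-60:q[1]+60,q[0]-80:q[0]+80],None,fx=4,fy=4,interpolation=cv2.INTER_CUBIC);cv2.imwrite("pics/d.png",a)
E
```

```text
top short_mug [0.5474 0.0774 0.1749] 0.64 s 0.18877470000000002 x' -0.04659620000000003
side short_mug [0.5494 0.0736 0.1786] 0.71 s 0.19303530000000002 x' -0.04605220000000002
side short_hole [0.5933 0.0895 0.2141] 0.91 s 0.19350200000000004 x' 0.0006471000000000254
[0.55039264 0.07666985 0.20844509] [-3.53527340e-01  9.35423868e-01 -7.79446691e-04] s 0.19050627791022284 x' -0.044047647838529685
```

View pics/d.png

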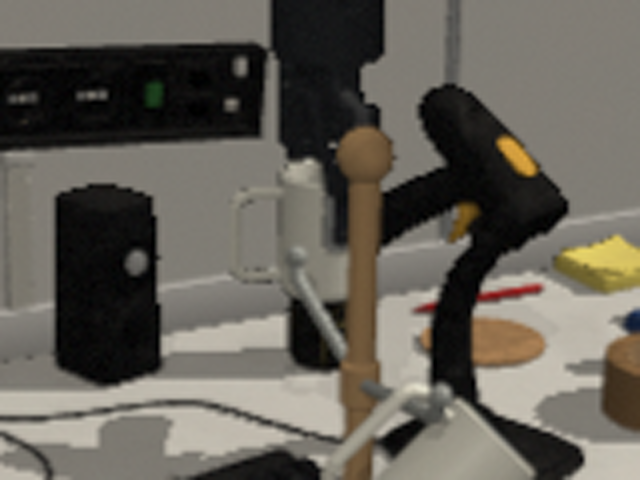

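The side crop shows the right arm's ball at (297,255), in line with the handle hole once the mug moves along the arm. Inserting now.

Request:
move_arm(series="0 2 0 0 -1; 0 4 0 0 -1; 0 5.5 0 0 -1; 0 7 0 0 -1; 0 8.5 0 0 -1; 0 9.5 0.3 0 -1; 0 10.5 0.5 0 -1; 0 10.5 0.5 0 -1")

```text
time_s: 11.42
position: [0.5126, 0.1754, 0.2022]
tool_rot: [[-0.935, -0.354, -0.001], [-0.354, 0.935, -0.0], [0.001, 0.0, -1.0]]
ft_force: [0.2, 0.2, -2.6]
grip_width: 0.062
gripper_force: 46.9
```

```bash
python3 - <<'E'
from h import *
S=np.array([.525,.2705]);u=np.array([.350,-.937]);xp=np.array([.937,.350])
im=optics.get_image("side")
for t in("short_mug","short_hole"):
    r=spotter.mark_of(t,"side")
    for x in r[:1]: P=np.array(x["point"]);print(t,P.round(4),round(x["score"],2),"s",(P[:2]-S)@u,"x'",(P[:2]-S)@xp)
o=observe();p=o["position"];print(p,o["ft_force"],o["grip_width"],"s",(p[:2]-S)@u,"x'",(p[:2]-S)@xp)
q=proj(im,[p]).astype(int)[0];
a=cv2.resize(im["pixels"][q[1]-60:q[1]+60,q[0]-80:q[0]+80],None,fx=4,fy=4,interpolation=cv2.INTER_CUBIC);cv2.imwrite("pics/e.png",a)
E
```

```text
short_mug [0.5111 0.173  0.1719] 0.79 s 0.08649250000000003 x' -0.04714930000000003
short_hole [0.5536 0.1886 0.2081] 0.88 s 0.0867503 x' -0.0018668000000000434
[0.51315401 0.1746234  0.20248144] [ 0.33437525  0.31986427 -1.78750976] 0.06197716676410616 s 0.0856902757416278 x' -0.044656497465231364
```

View pics/e.png

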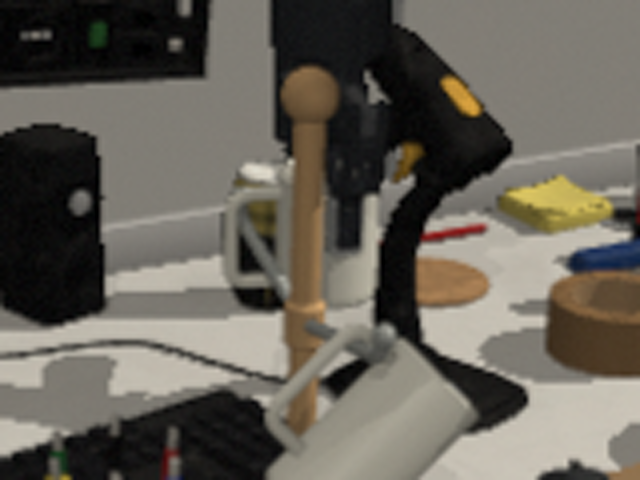

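The side crop shows the rod running through the short mug's handle loop at about (265,240). Lowering until it bears on the rod.

Request:
move_arm(series="0.4 0 0.8 0 -1; 0.4 0 1.6 0 -1; 0.4 0 2.0 0 -1; 0.4 0 2.3 0 -1; 0.4 0 2.3 0 -1", force=20)

```text
time_s: 12.2
position: [0.5092, 0.1735, 0.1793]
tool_rot: [[-0.935, -0.354, -0.0], [-0.354, 0.935, -0.0], [0.0, 0.0, -1.0]]
ft_force: [-1.0, -0.4, -1.6]
grip_width: 0.062
gripper_force: 46.9
```

Request:
move_arm(series="0 0 0.3 0 -1; 0 0 0.6 0 -1; 0 0 0.9 0 -1; 0 0 1.2 0 -1; 0 0 1.2 0 -1; 0 0 1.2 0 -1")

```text
time_s: 12.95
position: [0.5093, 0.1736, 0.1675]
tool_rot: [[-0.935, -0.354, 0.0], [-0.354, 0.935, 0.0], [-0.0, 0.0, -1.0]]
ft_force: [1.3, 1.4, 1.6]
grip_width: 0.0621
gripper_force: 21.4
```

Request:
move_arm(series="0 0 0 0 0.5; 0 0 0 0 0.55; 0 0 0 0 0.55; 0 0 0 0 0.6; 0 0 0 0 0.7; 0 0 0 0 1; 0 0 0 0 1; 0 0 0 0 1")

```text
time_s: 13.95
position: [0.5092, 0.1735, 0.1674]
tool_rot: [[-0.935, -0.354, -0.0], [-0.354, 0.935, 0.0], [0.0, 0.0, -1.0]]
ft_force: [-1.3, -0.0, -0.6]
grip_width: 0.0851
gripper_force: 0.0
```

```bash
python3 - <<'E'
from h import *
S=np.array([.525,.2705]);u=np.array([.350,-.937]);xp=np.array([.937,.350])
im=optics.get_image("side")
for t in("short_mug","short_hole","tall_mug","tall_hole"):
    r=spotter.mark_of(t,"side")
    for x in r[:1]: P=np.array(x["point"]);print(t,P.round(4),round(x["score"],2),"s",(P[:2]-S)@u,"x'",(P[:2]-S)@xp)
o=observe();p=o["position"];print(p,o["ft_force"],o["grip_width"],"s",(p[:2]-S)@u,"x'",(p[:2]-S)@xp)
q=proj(im,[p]).astype(int)[0];
a=cv2.resize(im["pixels"][q[1]-60:q[1]+60,q[0]-80:q[0]+80],None,fx=4,fy=4,interpolation=cv2.INTER_CUBIC);cv2.imwrite("pics/f.png",a)
E
```

```text
short_mug [0.5755 0.2038 0.1312] 0.64 s 0.0801729 x' 0.02397349999999999
short_hole [0.5635 0.1988 0.1857] 0.63 s 0.0806579 x' 0.010979499999999979
tall_mug [0.5247 0.3566 0.1054] 0.89 s -0.08078069999999996 x' 0.029853900000000013
tall_hole [0.5067 0.3497 0.1819] 0.92 s -0.08061539999999999 x' 0.01057290000000001
[0.5091966  0.17349113 0.16742711] [-0.27595399  0.32694409  0.20340492] 0.08540589176129199 s 0.08536611926657083 x' -0.04876089265528254
```

View pics/f.png

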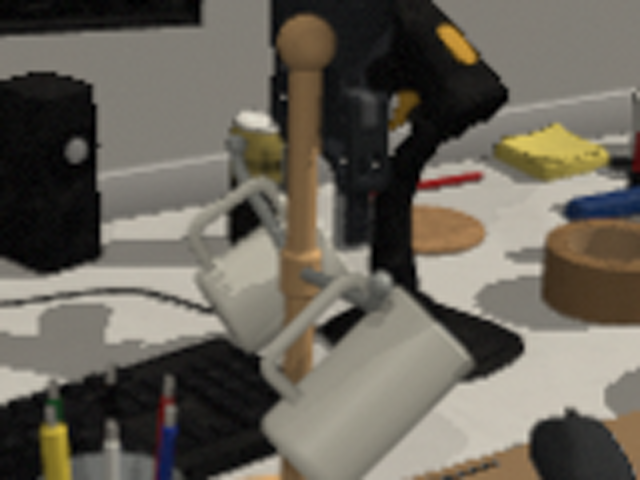

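The short mug hangs on the right arm, with its handle around the rod at about (235,200). The tall mug is still in place. Retreating and moving over to the tall mug.

Request:
move_arm(series="0 0 -4 0 1; 0 0 -10 0 1; 2.5 2 -10 0 1; 5 7 -10 0 1; 5 12 -10 0 1; 4 16.6 -10 0 1; 0.2 16.6 -10 0 1; 0.2 16.6 -10 0 1")

```text
time_s: 15.2
position: [0.4497, 0.3288, 0.2666]
tool_rot: [[-0.935, -0.354, -0.001], [-0.354, 0.935, -0.0], [0.001, -0.0, -1.0]]
ft_force: [-1.0, 0.5, -0.5]
grip_width: 0.0853
gripper_force: 0.0
```

```bash
python3 - <<'E'
from h import *
S=np.array([.525,.2705]);u=np.array([.350,-.937]);xp=np.array([.937,.350])
for c in("side","top"):
  im=optics.get_image(c)
  for t in("short_mug","short_hole","tall_mug","tall_hole"):
    r=spotter.mark_of(t,c)
    for x in r[:1]: P=np.array(x["point"]);print(t,P.round(4),round(x["score"],2),"s",(P[:2]-S)@u,"x'",(P[:2]-S)@xp)
o=observe();p=o["position"];print(p,o["tool_rot"][:,1],o["q"].round(1),"s",(p[:2]-S)@u,"x'",(p[:2]-S)@xp)
E
```

```text
short_mug [0.5527 0.188  0.129 ] 0.61 s 0.0869975 x' -0.002920100000000054
short_hole [ 0.6231  0.3771 -0.0007] 0.59 s -0.0655492 x' 0.12922969999999998
tall_mug [0.5248 0.3592 0.1019] 0.66 s -0.08318189999999999 x' 0.03085760000000002
tall_hole [0.5107 0.3502 0.1785] 0.93 s -0.07968389999999999 x' 0.014495900000000015
short_mug [0.598  0.2164 0.1401] 0.72 s 0.0762417 x' 0.04946599999999996
short_hole [0.5671 0.1972 0.1898] 0.89 s 0.08341710000000005 x' 0.013792700000000019
tall_mug [0.5212 0.3567 0.107 ] 0.74 s -0.08209940000000002 x' 0.026609399999999974
tall_hole [0.5104 0.3512 0.179 ] 0.66 s -0.08072590000000002 x' 0.014564799999999942
[0.44846915 0.3278938  0.26766421] [-3.53361236e-01  9.35486951e-01  2.92820953e-05] [ 24.   21.1  69.5   0.   89.5 -86.7] s -0.08056378461855833 x' -0.051621573741563814
```

Request:
move_arm(series="-0.3 0 5 0 1; -0.3 0 9 0 1; -0.3 0 11 0 1; -0.3 0 11.7 0 1; -0.3 0 11.7 0 1")

```text
time_s: 16.32
position: [0.4516, 0.3292, 0.1508]
tool_rot: [[-0.935, -0.354, 0.0], [-0.354, 0.935, 0.0], [-0.0, 0.0, -1.0]]
ft_force: [0.7, -0.3, -0.5]
grip_width: 0.0852
gripper_force: 0.0
```

Request:
move_arm(series="0 0 0 0 0.7; 0 0 0 0 0.5; 0 0 0 0 -1; 0 0 0 0 -1; 0 0 0 0 -1; 0 0 0 0 -1", force=60)

```text
time_s: 17.08
position: [0.4519, 0.3293, 0.1511]
tool_rot: [[-0.935, -0.353, 0.002], [-0.353, 0.935, 0.001], [-0.002, 0.0, -1.0]]
ft_force: [0.9, -1.2, 5.9]
grip_width: 0.0608
gripper_force: 66.1
```

Request:
move_arm(series="0.4 0 -0.7 0 -1; 0.8 0 -1.4 0 -1; 1.2 0 -2.1 0 -1; 1.4 0 -2.6 0 -1; 1.4 0 -2.6 0 -1")

```text
time_s: 17.7
position: [0.4383, 0.3242, 0.1768]
tool_rot: [[-0.935, -0.354, 0.001], [-0.354, 0.935, 0.0], [-0.001, 0.0, -1.0]]
ft_force: [0.2, 0.6, -2.5]
grip_width: 0.0611
gripper_force: 65.7
```

```bash
python3 - <<'E'
from h import *
S=np.array([.525,.2705]);u=np.array([.350,-.937]);xp=np.array([.937,.350])
o=observe();p=o["position"];print(p,o["ft_force"],o["grip_width"],"s",(p[:2]-S)@u,"x'",(p[:2]-S)@xp)
im=optics.get_image("side")
for t in("tall_mug","tall_hole"):
    r=spotter.mark_of(t,"side")
    for x in r[:1]: P=np.array(x["point"]);print(t,P.round(4),round(x["score"],2),"s",(P[:2]-S)@u,"x'",(P[:2]-S)@xp)
q=proj(im,[p]).astype(int)[0];
a=cv2.resize(im["pixels"][q[1]-60:q[1]+60,q[0]-80:q[0]+80],None,fx=4,fy=4,interpolation=cv2.INTER_CUBIC);cv2.imwrite("pics/g.png",a)
E
```

```text
[0.43831401 0.32420599 0.17684941] [ 0.19357983  0.62039164 -2.51625822] 0.06106987180934645 s -0.08066260674758916 x' -0.06242767686706865
tall_mug [0.5119 0.3566 0.1288] 0.58 s -0.08526069999999997 x' 0.017860299999999982
tall_hole [0.4961 0.3445 0.2054] 0.61 s -0.07945299999999997 x' -0.0011793000000000532
```

View pics/g.png

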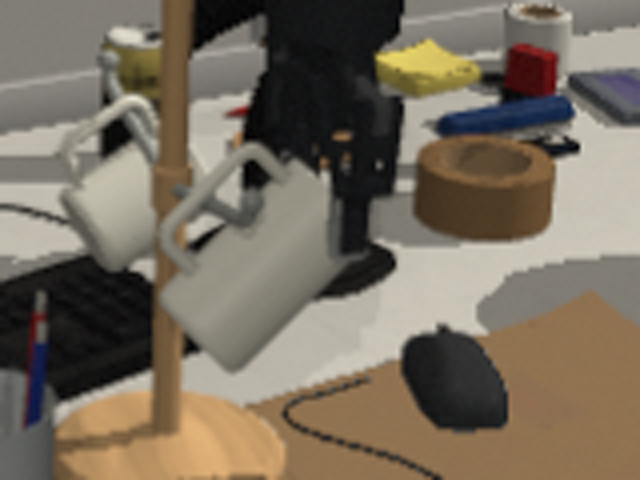

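The side crop shows the tall mug held near its rim at (340,210), tilt unchanged, with the rod mid-hole and the ball at (245,205). Sliding it out along the arm.

Request:
move_arm(series="0 1 -0.4 0 -1; 0 2 -0.8 0 -1; 0 3 -1.4 0 -1; 0 4 -2.0 0 -1; 0 5 -2.3 0 -1; 0 6.5 -2.3 0 -1; 0 8 -2.3 0 -1; 0 10 -2.3 0 -1")

```text
time_s: 18.85
position: [0.4025, 0.4188, 0.1992]
tool_rot: [[-0.935, -0.353, -0.0], [-0.353, 0.935, -0.0], [0.0, -0.0, -1.0]]
ft_force: [0.0, -0.3, -2.7]
grip_width: 0.0614
gripper_force: 65.8
```

Request:
move_arm(series="0 3 0 0 -1; 0 3 -4 0 -1; 0 3 -8 0 -1; 0 3 -8 0 -1; 0 3 -8 0 -1", force=20)

```text
time_s: 19.48
position: [0.3918, 0.446, 0.2781]
tool_rot: [[-0.935, -0.354, -0.002], [-0.354, 0.935, -0.001], [0.002, -0.001, -1.0]]
ft_force: [-1.0, -0.2, -2.9]
grip_width: 0.061
gripper_force: 65.8
```

```bash
cat > st.py <<'E'
from h import *
o=observe();p=o["position"];print(p,o["tool_rot"][:,1],o["ft_force"],o["grip_width"],o["gripper_force"])
for c in ("side","top"):
  im=optics.get_image(c)
  for t in("tall_mug","tall_hole"):
    r=spotter.mark_of(t,c)
    for x in r[:1]: print(c,t,np.round(x["point"],4),round(x["score"],2))
  if c=="side":
    q=proj(im,[p]).astype(int)[0];print(q)
    y0=max(q[1]-60,0);x0=max(q[0]-80,0)
    cv2.imwrite("pics/cur.png",cv2.resize(im["pixels"][y0:y0+120,x0:x0+160],None,fx=4,fy=4,interpolation=cv2.INTER_CUBIC))
E
python3 st.py
```

```text
[0.39179265 0.44598427 0.27811507] [-3.53817862e-01  9.35314148e-01 -6.04437785e-04] [-1.01587564 -0.18954194 -2.92976558] 0.06100501528149244 65.82266448686823
side tall_mug [0.4647 0.475  0.2264] 0.86
side tall_hole [0.4475 0.4647 0.3032] 0.62
[388 249]
top tall_mug [0.4669 0.4728 0.2323] 0.9
top tall_hole [0.4494 0.4664 0.3041] 0.74
```

Request:
move_arm(series="0 -4 0 0 -1; 0 -8 0 0 -1; 0 -8 -3 0 -1; 0 -8 -3 0 -1", force=20)

```text
time_s: 20.27
position: [0.4212, 0.3711, 0.3111]
tool_rot: [[-0.936, -0.353, 0.004], [-0.353, 0.936, 0.002], [-0.004, 0.0, -1.0]]
ft_force: [0.2, 0.3, -2.7]
grip_width: 0.0614
gripper_force: 96.6
```

```bash
python3 st.py
```

```text
[0.42124921 0.37107288 0.3110701 ] [-3.53164103e-01  9.35561295e-01  4.23399153e-04] [ 0.18237332  0.29962835 -2.74402908] 0.0614054284189144 96.63496107554238
side tall_mug [0.4915 0.4154 0.2596] 0.73
side tall_hole [0.4789 0.3977 0.3396] 0.96
[371 221]
top tall_mug [0.4905 0.4115 0.2601] 0.82
top tall_hole [0.4773 0.3972 0.3376] 0.9
```

Request:
move_arm(series="0 0 0 0 -1; 0 0 0 0 -1; 0 0 0 0 -1; 0 0 0 0 -1")

```text
time_s: 21.08
position: [0.4207, 0.3709, 0.3095]
tool_rot: [[-0.935, -0.353, 0.0], [-0.353, 0.935, 0.0], [-0.0, 0.0, -1.0]]
ft_force: [0.6, 0.1, -3.3]
grip_width: 0.0617
gripper_force: 96.6
```

Request:
move_arm(series="4 0 0 0 -1; 7.3 0 0 0 -1; 7.3 -5 0 0 -1; 7.3 -10.8 0 0 -1; 7.3 -10.8 0.8 0 -1; 5.5 -10.8 0.8 0 -1; 4.5 -10.8 0.8 0 -1; 4.5 -10.8 0.8 0 -1")

```text
time_s: 22.08
position: [0.4168, 0.2545, 0.3011]
tool_rot: [[-0.935, -0.354, -0.001], [-0.354, 0.935, -0.0], [0.001, 0.0, -1.0]]
ft_force: [0.4, -1.0, -2.7]
grip_width: 0.0615
gripper_force: 96.5
```

```bash
cat >> st.py <<'E'
S=np.array([.525,.2705]);u=np.array([.350,-.937]);xp=np.array([.937,.350])
print("s",(p[:2]-S)@u,"x'",(p[:2]-S)@xp)
E
python3 st.py
```

```text
[0.41684106 0.25450468 0.30110258] [-3.54187321e-01  9.35174493e-01  9.99457450e-05] [ 0.36415538 -0.96231966 -2.72359943] 0.06152878420685538 96.51771975466545
side tall_mug [0.489  0.2971 0.2516] 0.74
side tall_hole [0.4748 0.2802 0.3263] 0.92
[369 209]
top tall_mug [0.487  0.2957 0.2551] 0.58
top tall_hole [0.4746 0.2776 0.3288] 0.39
s -0.022868016982289237 x' -0.1069432930193185
```

View pics/cur.png

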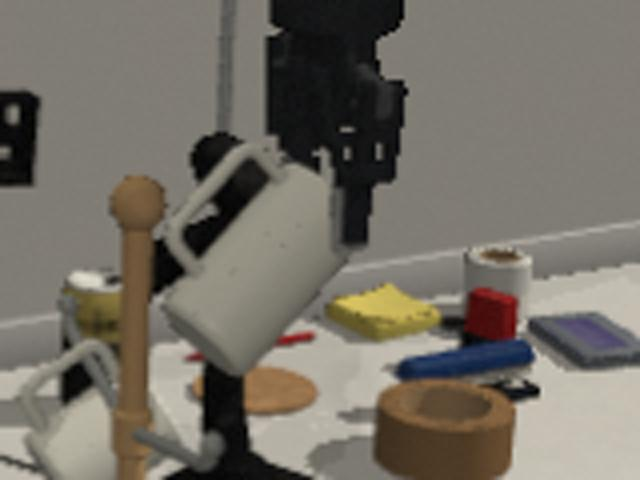

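The crop shows the tall mug in front of the post at the same tilt, with its bottom edge at (235,370). I'll push that edge against the post to turn the mug upright in the pads.

Request:
move_arm(series="0 -1 0 0 -1; -0.5 -1 0 0 -1; -1 -1 0 0 -1; -1.4 -1 0 0 -1; -1.8 -1 0 0 -1; -2.2 -1 0 0 -1; -2.2 -1 0 0 -1")

```text
time_s: 23.25
position: [0.4345, 0.2544, 0.3017]
tool_rot: [[-0.933, -0.359, -0.015], [-0.359, 0.933, 0.003], [0.013, 0.009, -1.0]]
ft_force: [-31.6, 6.5, 10.4]
grip_width: 0.0617
gripper_force: 98.8
```

```bash
cat >> st.py <<'E'
print("tilt via O-H:")
for c in("side","top"):
  a=spotter.mark_of("tall_mug",c);b=spotter.mark_of("tall_hole",c)
  if a and b:
    d=np.array(b[0]["point"])-np.array(a[0]["point"]); dx=d[:2]@xp
    # angle of vector (45,63): upright angle = atan2(63,45)
    print(c,"theta",np.degrees(np.arctan2(d[2],dx))-np.degrees(np.arctan2(63,45)),"ds",d[:2]@u,"len",np.linalg.norm(d))
E
python3 st.py
```

```text
[0.43446453 0.25444033 0.30165595] [-0.35879039  0.93337848  0.00860584] [-31.59089955   6.50685399  10.41896835] 0.06166916086922449 98.82599709121735
side tall_mug [0.5004 0.2936 0.2437] 0.88
side tall_hole [0.4913 0.284  0.3225] 0.68
[361 208]
s -0.016639507795520023 x' -0.09045261691558062
tilt via O-H:
side theta 44.115868136465075 ds 0.005810200000000071 len 0.07990250308970302
```

Request:
move_arm(series="0.5 0 0 0 0.38; 0.5 0 0 0 0.38; 0.5 0 0 0 0.38", force=20)

```text
time_s: 24.12
position: [0.4325, 0.2527, 0.3009]
tool_rot: [[-0.934, -0.358, -0.01], [-0.358, 0.934, 0.004], [0.008, 0.007, -1.0]]
ft_force: [-17.1, 8.0, -0.4]
grip_width: 0.061
gripper_force: 97.7
```

Request:
move_arm(series="0 0 0 0 0.41; 0 0 0 0 0.41", force=20)

```text
time_s: 24.38
position: [0.4325, 0.2527, 0.3008]
tool_rot: [[-0.934, -0.358, -0.01], [-0.358, 0.934, 0.004], [0.008, 0.007, -1.0]]
ft_force: [-17.7, 8.2, 0.7]
grip_width: 0.0612
gripper_force: 97.7
```

Request:
move_arm(series="0 0 0 0 0.43; 0 0 0 0 0.43")

```text
time_s: 24.62
position: [0.4325, 0.2527, 0.3009]
tool_rot: [[-0.934, -0.358, -0.01], [-0.358, 0.934, 0.004], [0.008, 0.007, -1.0]]
ft_force: [-16.8, 8.3, -0.3]
grip_width: 0.0614
gripper_force: 95.9
```

Request:
move_arm(series="0 0 0 0 0.445; 0 0 0 0 0.445")

```text
time_s: 24.88
position: [0.4326, 0.2528, 0.301]
tool_rot: [[-0.934, -0.358, -0.009], [-0.358, 0.934, 0.004], [0.007, 0.007, -1.0]]
ft_force: [-16.4, 8.2, 0.8]
grip_width: 0.0621
gripper_force: 73.9
```

Request:
move_arm(series="0 0 0 0 0.46; 0 0 0 0 0.46")

```text
time_s: 25.12
position: [0.4329, 0.2528, 0.3012]
tool_rot: [[-0.934, -0.358, -0.008], [-0.358, 0.934, 0.004], [0.006, 0.007, -1.0]]
ft_force: [-15.6, 8.5, 0.7]
grip_width: 0.0626
gripper_force: 54.0
```

```bash
python3 st.py
```

```text
[0.43285876 0.25284203 0.30118268] [-0.35785047  0.93375262  0.00700588] [-15.58329081   8.47092868   0.73619351] 0.06263682815628148 53.973937956034206
side tall_mug [0.4989 0.2964 0.2451] 0.95
side tall_hole [0.4931 0.2757 0.3205] 0.84
[362 208]
top tall_mug [0.4927 0.2786 0.3242] 0.64
top tall_hole [0.4915 0.2791 0.3224] 0.52
s -0.015703912881111868 x' -0.0925166289138185
tilt via O-H:
side theta 45.08347730738476 ds 0.017365899999999986 len 0.07840465547402144
top theta -172.27147883219925 ds -0.0008885000000000124 len 0.002220360331117445
```

Request:
move_arm(series="0 0 0 0 0.47; 0 0 0 0 0.47")

```text
time_s: 25.88
position: [0.4331, 0.2529, 0.3014]
tool_rot: [[-0.934, -0.358, -0.008], [-0.358, 0.934, 0.004], [0.005, 0.007, -1.0]]
ft_force: [-16.2, 9.5, 2.1]
grip_width: 0.0627
gripper_force: 42.0
```

Request:
move_arm(series="0 0 0 0 0.476; 0 0 0 0 0.476")

```text
time_s: 26.12
position: [0.4331, 0.2529, 0.3014]
tool_rot: [[-0.934, -0.358, -0.007], [-0.358, 0.934, 0.005], [0.005, 0.007, -1.0]]
ft_force: [-15.5, 8.6, 3.5]
grip_width: 0.0634
gripper_force: 35.4
```

Request:
move_arm(series="-0.3 0 0 0 0.48; -0.6 0 0 0 0.48; -0.9 0 0 0 0.48; -1.2 0 0 0 0.48; -1.2 0 0 0 0.48")

```text
time_s: 26.75
position: [0.4441, 0.2574, 0.3022]
tool_rot: [[-0.934, -0.358, -0.007], [-0.358, 0.934, 0.005], [0.004, 0.007, -1.0]]
ft_force: [-17.9, 9.5, 6.3]
grip_width: 0.063
gripper_force: 41.6
```

```bash
python3 st.py
```

```text
[0.44406639 0.25738295 0.30222909] [-0.35795424  0.93370978  0.00740276] [-17.87993343   9.47121818   6.28569382] 0.06304604039603798 41.59714792622253
side tall_mug [0.4977 0.2974 0.2366] 0.81
side tall_hole [ 0.4501 -0.0675 -0.0031] 0.74
[357 208]
top tall_mug [ 0.5524 -0.2353  0.0023] 0.37
top tall_hole [0.5602 0.1971 0.182 ] 0.49
s -0.016036090739509602 x' -0.0804257584578549
tilt via O-H:
side theta -180.17402922353477 ds 0.3252513 len 0.4391740657188218
top theta -5.902078134021053 ds -0.40242880000000003 len 0.4683190045257613
```

Request:
move_arm(series="-0.3 0 0 0 0.48; -0.6 0 0 0 0.48; -0.9 0 0 0 0.48; -1.2 0 0 0 0.48; -1.5 0 0 0 0.48; -1.5 0 0 0 0.48")

```text
time_s: 28.0
position: [0.4587, 0.2629, 0.3024]
tool_rot: [[-0.934, -0.358, -0.005], [-0.358, 0.934, 0.006], [0.003, 0.007, -1.0]]
ft_force: [-15.5, 10.1, 7.5]
grip_width: 0.0632
gripper_force: 52.3
```

```bash
python3 st.py
```

```text
[0.45868098 0.26287074 0.30235476] [-0.35757023  0.93385618  0.00749503] [-15.48565162  10.0532335    7.46275211] 0.06323471116669419 52.34114268545454
side tall_mug [0.497  0.298  0.2258] 0.94
side tall_hole [0.5136 0.2886 0.3036] 0.86
[351 209]
s -0.01606303742285571 x' -0.06481116719748485
tilt via O-H:
side theta 26.57943002943251 ds 0.014617799999999948 len 0.08010468151113263
```

Request:
move_arm(series="-0.3 0 0 0 0.48; -0.6 0 0 0 0.48; -0.9 0 0 0 0.48; -1.2 0 0 0 0.48; -1.5 0 0 0 0.48; -1.8 0 0 0 0.48; -1.8 0 0 0 0.48")

```text
time_s: 29.38
position: [0.4736, 0.2703, 0.3022]
tool_rot: [[-0.933, -0.36, -0.01], [-0.36, 0.933, 0.007], [0.006, 0.01, -1.0]]
ft_force: [-22.9, 16.3, 7.8]
grip_width: 0.0634
gripper_force: 52.6
```

```bash
python3 st.py
```

```text
[0.47355842 0.27027193 0.30223494] [-0.35960777  0.93304835  0.01015048] [-22.93621657  16.27718555   7.76748443] 0.06340167434045804 52.563203760264514
side tall_mug [0.492  0.3002 0.2229] 0.8
side tall_hole [0.5255 0.2953 0.2932] 0.77
[345 210]
s -0.017790857448042943 x' -0.04828058788017488
tilt via O-H:
side theta 12.652467857757152 ds 0.016316300000000006 len 0.07802787963285945
```

Request:
move_arm(series="0.5 0 0 0 0.48; 2 0 0 0 0.48; 5 0 -2 0 0.48; 8 0 -5 0 0.48; 8 0 -8 0 0.48; 8 0 -8 0 0.48")

```text
time_s: 30.62
position: [0.4041, 0.2385, 0.383]
tool_rot: [[-0.935, -0.353, 0.005], [-0.353, 0.935, 0.001], [-0.005, -0.0, -1.0]]
ft_force: [0.7, -0.0, -3.4]
grip_width: 0.0634
gripper_force: 50.2
```

```bash
python3 st.py
```

```text
[0.40411118 0.23847518 0.38303719] [-3.53452507e-01  9.35452418e-01 -3.15506371e-04] [ 0.68184033 -0.01093066 -3.44242201] 0.06338956160779456 50.2095408088644
side tall_mug [0.4305 0.2688 0.3072] 0.75
side tall_hole [0.4559 0.2631 0.3797] 0.57
[376 173]
top tall_hole [0.522  0.2673 0.1895] 0.23
s -0.012303828655850366 x' -0.12448150919887956
tilt via O-H:
side theta 18.798709987480983 ds 0.014230899999999994 len 0.07703181161052883
```

Request:
move_arm(series="0 0 -4.5 0 0.48; 2 -5 -4.5 4 0.48; 4 -10 -4.5 8 0.48; 6.5 -16 -4.5 12 0.48; 9 -22 -4.5 16 0.48; 11.5 -28 -4.5 20 0.48; 14 -34 -4.5 24 0.48; 16 -39 -4.5 26 0.48")

```text
time_s: 32.12
position: [0.3911, -0.1838, 0.4266]
tool_rot: [[-0.996, 0.094, 0.001], [0.094, 0.996, -0.0], [-0.001, -0.0, -1.0]]
ft_force: [1.3, 0.1, -2.8]
grip_width: 0.0632
gripper_force: 50.2
```

```bash
python3 -c "
from h import *
o=observe();p=o['position'];print(p,o['tool_rot'][:,:2],o['q'].round(1))
d=np.array([.386,-.276,.383])-p;print('tool d',o['tool_rot'].T@d)"
```

```text
[ 0.39112356 -0.18379842  0.42658466] [[-9.95554645e-01  9.41837572e-02]
 [ 9.41835347e-02  9.95554777e-01]
 [-6.40199055e-04 -3.26638836e-04]] [ -41.     5.4   65.2    0.   109.3 -125.5]
tool d [-0.00355518 -0.09226004  0.04361709]
```

Now over and down to just above the coaster.

Request:
move_arm(series="-0.2 -5 0 0 0.48; -0.4 -9.2 0 0 0.48; -0.4 -9.2 6 0 0.48; -0.4 -9.2 12 0 0.48; -0.4 -9.2 18 0 0.48; -0.4 -9.2 24 0 0.48; -0.4 -9.2 29 0 0.48; -0.4 -9.2 29 0 0.48")

```text
time_s: 33.12
position: [0.3861, -0.2726, 0.1343]
tool_rot: [[-0.996, 0.092, -0.005], [0.092, 0.996, 0.005], [0.005, 0.005, -1.0]]
ft_force: [0.5, -0.3, -2.1]
grip_width: 0.0631
gripper_force: 50.2
```

```bash
python3 - <<'E'
from h import *
o=observe();p=o["position"];R=o["tool_rot"];print(p,o["ft_force"],o["gripper_force"])
for c in("side","top"):
  optics.get_image(c)
  for t in("tall_mug","tall_hole"):
    for x in spotter.mark_of(t,c)[:1]: print(c,t,np.round(x["point"],4),round(x["score"],2),"rel tool",(R.T@(np.array(x["point"])-p)).round(4))
E
```

```text
[ 0.38614711 -0.27257434  0.13427069] [ 0.52696137 -0.3057035  -2.12107447] 50.15828035790037
side tall_mug [ 0.415  -0.2816 -0.    ] 0.72 rel tool [-0.0302 -0.007   0.1341]
side tall_hole [ 0.4424 -0.2724  0.1298] 0.77 rel tool [-0.056   0.0053  0.0042]
top tall_mug [ 0.4238 -0.2604  0.0631] 0.87 rel tool [-0.0367  0.0153  0.0711]
top tall_hole [ 0.4466 -0.2747  0.1355] 0.78 rel tool [-0.0604  0.0035 -0.0015]
```

Request:
move_arm(series="0.2 -1.6 1 0 0.48; 0.2 -1.6 2.5 0 0.48; 0.2 -1.6 3.6 0 0.48; 0.2 -1.6 3.9 0 0.48; 0.2 -1.6 3.9 0 0.48")

```text
time_s: 34.05
position: [0.3838, -0.2897, 0.0975]
tool_rot: [[-0.996, 0.092, 0.0], [0.092, 0.996, -0.0], [-0.0, -0.0, -1.0]]
ft_force: [-0.0, 0.3, -2.6]
grip_width: 0.0631
gripper_force: 50.2
```

Request:
move_arm(series="0 0 0.15 0 0.48; 0 0 0.3 0 0.48; 0 0 0.45 0 0.48; 0 0 0.6 0 0.48; 0 0 0.6 0 0.48")

```text
time_s: 34.67
position: [0.3838, -0.2896, 0.0917]
tool_rot: [[-0.996, 0.092, 0.0], [0.092, 0.996, -0.0], [-0.0, -0.0, -1.0]]
ft_force: [-0.6, 0.9, 0.7]
grip_width: 0.0635
gripper_force: 50.9
```

Request:
move_arm(series="0 0 0.1 0 0.485; -0.3 0.15 0.1 0 0.49; -0.6 0.3 0.1 0 0.49; -0.9 0.45 0.12 0 0.49; -0.9 0.45 0.12 0 0.49")

```text
time_s: 35.3
position: [0.394, -0.2872, 0.0916]
tool_rot: [[-0.996, 0.092, 0.003], [0.092, 0.996, -0.004], [-0.003, -0.004, -1.0]]
ft_force: [-0.7, -1.2, 9.6]
grip_width: 0.0636
gripper_force: 23.3
```

```bash
cat > tl.py <<'E'
from h import *
o=observe();p=o["position"];R=o["tool_rot"];print(p,o["ft_force"],o["gripper_force"],o["grip_width"])
for c in("side","top"):
  optics.get_image(c);P={}
  for t in("tall_mug","tall_hole"):
    for x in spotter.mark_of(t,c)[:1]: P[t]=np.array(x["point"]);print(c,t,np.round(x["point"],4),round(x["score"],2),"rel tool",(R.T@(np.array(x["point"])-p)).round(4))
  if len(P)==2:
    d=R.T@(P["tall_hole"]-P["tall_mug"]);print("theta",np.degrees(np.arctan2(-d[2],-d[0]))-54.46,"lat",d[1])
E
python3 tl.py
```

```text
[ 0.39401636 -0.28716347  0.09162524] [-0.66491364 -1.23022791  9.5971173 ] 23.3364075006466 0.06361891045347584
side tall_mug [ 0.4225 -0.2756  0.0104] 0.67 rel tool [-0.0271  0.0144  0.0812]
side tall_hole [ 0.4497 -0.2915  0.0829] 0.82 rel tool [-0.0558  0.0008  0.0089]
theta 13.865218164113678 lat -0.013613244958472865
top tall_mug [ 0.4194 -0.2743  0.0154] 0.86 rel tool [-0.0239  0.0154  0.0762]
top tall_hole [ 0.4514 -0.2891  0.083 ] 0.69 rel tool [-0.0573  0.0034  0.0088]
theta 9.181694785654678 lat -0.012057544397820662
```

Request:
move_arm(series="-0.4 0.2 0 0 0.49; -0.8 0.4 0.05 0 0.49; -1.2 0.6 0.1 0 0.49; -1.5 0.8 0.15 0 0.49; -1.5 0.8 0.15 0 0.49")

```text
time_s: 36.22
position: [0.4087, -0.2788, 0.0884]
tool_rot: [[-0.996, 0.092, -0.001], [0.092, 0.996, 0.001], [0.001, 0.001, -1.0]]
ft_force: [0.2, 1.5, 0.7]
grip_width: 0.0639
gripper_force: 0.4
```

```bash
python3 tl.py
```

```text
[ 0.40871881 -0.27880564  0.08843174] [0.2295454  1.46532955 0.65826491] 0.361333391701919 0.06386477139105819
side tall_mug [ 4.506e-01 -6.820e-02 -3.000e-04] 0.75 rel tool [-0.0224  0.2135  0.0889]
side tall_hole [ 0.4631 -0.2804  0.0701] 0.64 rel tool [-0.0543  0.0034  0.0183]
theta 11.222067318709271 lat -0.21010387511944034
top tall_mug [ 0.4183 -0.2752  0.0068] 0.61 rel tool [-0.0093  0.0044  0.0816]
top tall_hole [ 0.4673 -0.2837  0.0691] 0.7 rel tool [-0.0588  0.0005  0.0193]
theta -2.926780339562633 lat -0.003917759845589194
```

Request:
move_arm(series="0 0 0 0 0.6; 0 0 0 0 1; 0 0 0 0 1; 0 0 0 0 1; 0 0 -2 0 1; 0 0 -6 0 1; 0 0 -12 0 1; 0 0 -18 0 1")

```text
time_s: 37.52
position: [0.4085, -0.279, 0.2706]
tool_rot: [[-0.996, 0.092, -0.0], [0.092, 0.996, 0.0], [0.0, 0.0, -1.0]]
ft_force: [1.0, 0.1, -0.2]
grip_width: 0.0852
gripper_force: 0.0
```

```bash
python3 tl.py; python3 - <<'E'
from h import *
S=np.array([.525,.2705]);u=np.array([.350,-.937]);xp=np.array([.937,.350])
for c in("side","top"):
  im=optics.get_image(c)
  for t in("short_mug","short_hole","coaster","drink_can","pen_cup"):
    for x in spotter.mark_of(t,c)[:1]: P=np.array(x["point"]);print(c,t,P.round(4),round(x["score"],2),"s",(P[:2]-S)@u,"x'",(P[:2]-S)@xp)
  m=spotter.cut_out("tall_mug",c)
  for k in m[:1]:
    ys,xs=np.nonzero(k["pixels"]);print("mask",c,xs.min(),xs.max(),ys.min(),ys.max(),xs.mean(),ys.mean())
    e=np.array([[.4195+.032*np.cos(a),-.279+.032*np.sin(a),z] for a in np.linspace(0,6.28,40) for z in(.006,.118)]);q=proj(im,e);print("pred body",q.min(0),q.max(0))
    print("pred w/ handle",proj(im,[[.4195+.0675,-.279-.006,.06]]))
E
```

```text
[ 0.40849413 -0.27896031  0.27060528] [ 1.01401142  0.1308197  -0.18703978] 0.0 0.08522803059773498
side tall_mug [ 0.4227 -0.277   0.0023] 0.92 rel tool [-0.014   0.0032  0.2683]
side tall_hole [ 0.4651 -0.2785  0.0671] 0.94 rel tool [-0.0564  0.0056  0.2035]
theta 2.3820566993922085 lat 0.0024345297632067386
top tall_hole [ 0.4644 -0.2814  0.0677] 0.65 rel tool [-0.0559  0.0027  0.2029]
side short_mug [0.5761 0.2036 0.1322] 0.67 s 0.08057029999999998 x' 0.024465699999999924
side short_hole [0.5642 0.2012 0.1839] 0.83 s 0.07865410000000003 x' 0.012475400000000008
side coaster [ 0.4156 -0.283  -0.0021] 0.42 s 0.4803395000000001 x' -0.29623279999999996
side drink_can [ 5.542e-01 -2.385e-01  1.000e-04] 0.55 s 0.48715300000000006 x' -0.1507896
side pen_cup [ 6.235e-01  3.799e-01 -1.000e-04] 0.89 s -0.0680328 x' 0.13058450000000002
mask side 333 362 216 248 350.61213720316624 233.1292875989446
pred body [342.91109996 211.25327351] [363.32686294 248.80105761]
pred w/ handle [[333.01646465 229.35142878]]
top short_mug [0.5723 0.207  0.1287] 0.56 s 0.07605450000000002 x' 0.0220951
top short_hole [0.5585 0.1991 0.1843] 0.62 s 0.07862680000000001 x' 0.006399499999999975
top coaster [ 0.4156 -0.2797  0.0042] 0.62 s 0.47724740000000004 x' -0.2950778
top drink_can [ 0.5539 -0.2371  0.0013] 0.75 s 0.48573620000000006 x' -0.15058070000000007
top pen_cup [ 0.624   0.379  -0.0013] 0.89 s -0.0670145 x' 0.13073799999999997
mask top 446 476 259 296 460.00154083204933 281.3929121725732
pred body [446.86503745 270.92317244] [484.31763964 297.2062422 ]
pred w/ handle [[466.49351502 258.07171357]]
```

```bash
python3 -c "
from rig import order
print(order.close_job())"
```

```text
the job is handed in; nothing more can be done
None
```

The job is handed in at about 38 s: at the last check the tall mug stood upright within a few mm of the coaster's centre and the short mug hung by its handle on the right arm; the can and pen cup had not moved measurably, and the close call returned no verdict.

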